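Load the coffee cartridge magazine

ROBOT

A 6-joint arm with a two-finger parallel gripper is mounted at the origin on the work surface. World frame = base frame: x ahead of the robot, y to its left, z up, the work surface at z = 0. Lengths are in m, angles in rad, forces in N, time in s.
With the tool pointing down it reaches from about 0.3 to 0.825 m from the base axis. Payload 5.4 kg.
Tool frame: the origin (TCP) lies at the very end of the fingers, on their centre line; the grasp point (between the pads) lies 19 mm behind it; z points along the fingers, x is the direction in which the jaws open and shut, and the axes are right-handed (so a half turn about z gives the same grasp; the last joint's range is limited). The gripper opens to 92 mm and grips with 3 to 60 N. Pads are 20 mm wide; open, the fingers measure 128 mm over their backs; the gripper's body (75 mm by 189 mm) begins 69 mm behind the grasp point.
Start: joints at [0.976, 0.158, 1.597, -0, 1.386, -0.21], TCP at [0.216, 0.533, 0.215] pointing down, gripper open.
Joint ranges: [-2.91, 2.91], [-0.94, 2.29], [0.18, 2.7], [-1.29, 4.43], [0.17, 2.64], [-3, 3]. Speed limits (rad/s): [2.57, 2.57, 3.14, 3.14, 3.14, 3.14].

INTERFACE

Orientations are given as a rotation vector (axis times angle).
In Python, from workcell import bot gives the robot as it stands. Calls block until the motion is done:
- bot.goto(position, orientation): joint-space move of the TCP to a pose.
- bot.line_to(position, rot=None, max_speed=0.15): straight line of the TCP; rot=None keeps the orientation; max_speed is the mean speed in m/s.
- bot.set_joints(angles): joint-space move.
- bot.set_gripper(opening, newtons=None): opening from 0.0 (shut) to 1.0 (fully open); newtons is the grip in N (None keeps the last); returns when the fingers have stopped.
- bot.hold(seconds).
- bot.inverse_kinematics(position, orientation): joint angles nearest the present ones, or None.
- bot.read_camera(name): name is "side" or "top"; returns a dict with "pixels" (384x512x3 uint8, blue, green, red), "fx", "fy", "cx", "cy" (pixels), "R" (3x3) and "t" (3): a world point X has camera coordinates R X + t. Camera axes: x right, y down, z forward; pixel columns grow to the right and rows downward; lengths in m; the calibration is good to about 2 mm. A picture is of the moment at which its call begins. There is no depth.
A pose or a line that the arm cannot do raises bot.MotionError and nothing moves.
- bot.job_done(): hands the job in, once; it reports no verdict.
Readings, each from a call of its own:
- bot.current_clock(): time.
- bot.current_joints(): joint angles.
- bot.current_joint_vel(): joint speeds.
- bot.current_effort(): joint torques, N m.
- bot.current_ee_pos(): TCP position.
- bot.current_tool_rot(): TCP orientation.
- bot.current_contact_force(): force on the tool from outside, world axes, zero at the start.
- bot.current_ft_torque(): the same for the moment, N m.
- bot.current_opening(): opening from 0.0 (shut) to 1.0 (fully open).
Only numpy, scipy, OpenCV 4.12 (cv2) and the standard library are available. Lean on these libraries where they do the work, as an engineer would, in place of code of your own. Each camera call takes 0.05 s, during which the arm holds its last target. There are 200 camera calls.

TASK

Load the spring magazine on the coffee table: push the green cartridge in from above, flange end down, until it is held under the two sprung lips, and let go of it. Then push the copper-coloured cartridge in on top of it and on down until you feel the stack firmly against the end stop, with about 16 N for a moment and never over 25 N, and let go, so that both stay held under the lips; leave the black cartridge and the rest of the coffee things where they are.

Things in the scene. Friction and masses are not known exactly. Their poses are not given: they have to be found in the camera images.
- green_mid (a point): Green coffee cartridge, loose, rigid, about 30 g, upright: foot flange 46 mm diameter, 5 mm thick; above it a plain cylindrical body 32 mm diameter up to the flat top; 50 mm tall overall, silver band 35 to 39 mm up. This point: on its axis, 30 mm above its underside; z is its axis, up. Grip it by the body, well clear of the flange (e.g. 38 mm up), as the flange must go under the lips.
- copper_mid (a point): Copper-coloured cartridge, same shape and same point as the green one; it goes into the magazine second, on top of the green one.
- black_mid (a point): Black cartridge, same shape and same point; not to be used and to be left standing. The three cartridges stand in three places that are swapped at random.
- magazine: Spring magazine, fixed, open at the top. Origin: centre of the underside of its foot (110 x 130 x 12 mm), on the bore axis z (up). Four guide rails on the x-y diagonals, with flared tops ending level with the lips' underside, leave a bore 48 mm wide. Lip housings stand on its +y and -y sides; +x and -x are open, so put fingers there. Over 25 N between it and a cartridge or the robot spoils it.
- lips_nominal (a point): Magazine axis at the nominal height of the lips' flat underside, 86 mm above the magazine's origin; the upper part (rails, lips, follower, stop) is really set up to 4 mm above or below, unmeasured. The two lips, 20 mm wide, reach in to 19 mm from the axis; sloping tops 13.5 mm high. A flange pushed straight down spreads them (3 to 8 N); as they snap over it they tug it down briefly (up to 8 N).
- follower_nominal (a point): Nominal top centre of the orange follower disc (27 mm diameter) when up, 3 mm below the lips' underside; same unmeasured offset. Its spring pushes up with 2 N here and 60 N/m more as it goes down. It holds a loaded cartridge's flange up against the lips' underside, body standing out above. The next cartridge is set on that one's flat top and pushes it down 50 mm.
- stop_nominal (a point): Nominal top of the end stop deep in the bore (four rubber buffers, 9 N per mm in all) that the first cartridge's underside meets: 60 mm below the lips' underside, set up to 3.5 mm higher or lower than that, unmeasured, besides the upper part's own offset. So it is met 1.5 to 8.5 mm beyond the depth where the lips snap over the second flange. Let go, the stack rises back against the lips.
There are look-alikes about, which are no part of the job. Of the things that look like the part that bears copper_mid, the smaller one is meant. There is more than one size of the part that bears green_mid; the job needs the smaller.

How it is judged:
By the outcome, as a careful person would: the job done as asked, in the order asked, and still so for the second after the job is handed in, with the robot touching nothing.
It also fails if it takes over 58 s, if anything falls off the work surface, if the arm or the gripper's body presses on something with over 40 N, if the wrist force passes 120 N, or if a joint passes its speed limit or range.

## Working session

There is one attempt and no reset: what is moved stays moved. The work goes in short steps, each a Python script; the robot and the scene stay as the last script left them, time stands still between calls to the robot, and variables do not carry over. Pictures are saved under pics/ and viewed, about 8 in all and at most 12, crops included, and the job is handed in when it is done.

```bash
mkdir -p pics; ls; python3 - <<'E'
from workcell import bot
import cv2,numpy as np
for n in("top","side"):
    c=bot.read_camera(n); cv2.imwrite(f"pics/{n}0.png",cv2.resize(c["pixels"],(800,600),interpolation=cv2.INTER_CUBIC)); np.save(f"pics/{n}0.npy",c["pixels"])
    print(n,c["fx"],c["fy"],c["cx"],c["cy"],np.round(c["R"],4).tolist(),np.round(c["t"],4).tolist(), (-np.array(c["R"]).T@c["t"]).round(3))
print(bot.current_clock(),bot.current_tool_rot(),bot.current_contact_force())
E
```

```text
pics
top 369.3664623235241 369.3664623235241 251.56080918428353 190.82804444805802 [[-0.0071, -0.9999, -0.0072], [-0.9924, 0.0079, -0.1226], [0.1227, 0.0063, -0.9924]] [0.0143, 0.4889, 0.761] [0.392 0.006 0.815]
side 378.8898828215765 378.8898828215765 259.4139218091913 193.74307136079906 [[0.8964, -0.443, 0.0135], [-0.2764, -0.5827, -0.7643], [0.3464, 0.6814, -0.6448]] [-0.423, 0.2145, 0.5325] [ 0.254 -0.425  0.513]
0.1 [ 2.60469462e+00  1.75528020e+00 -2.45917839e-03] [ 0.14915208 -0.58279771 -0.51851125]
```

View pics/top0.png

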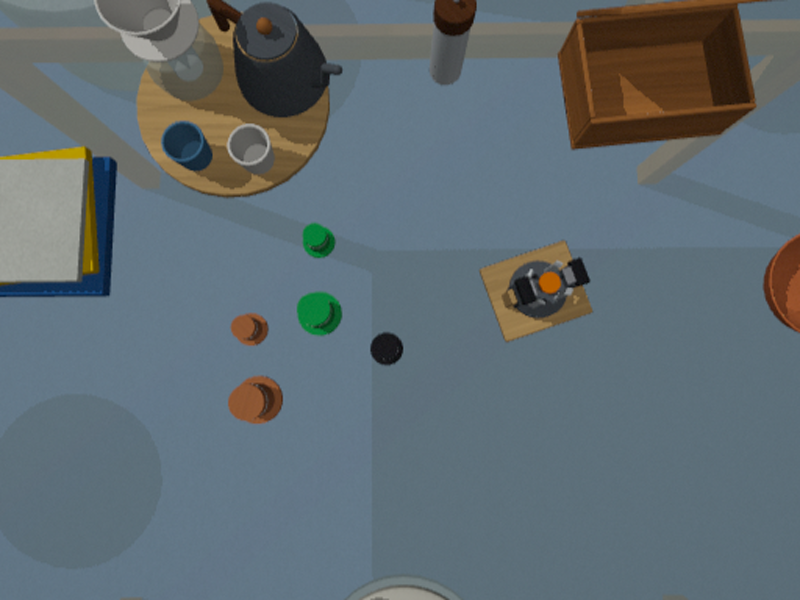

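View pics/side0.png

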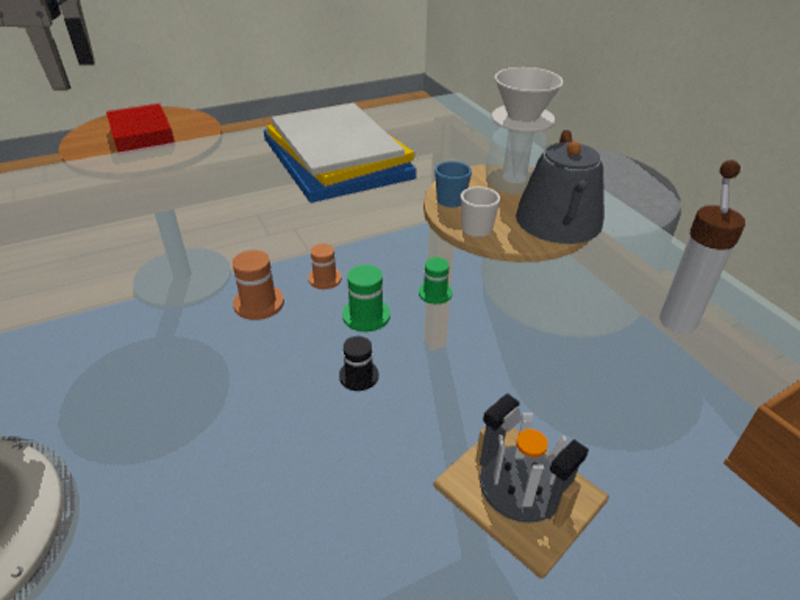

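The top view shows the small green cartridge at (318,240), small copper at (250,328), black at (387,348), and the larger look-alikes at (320,313) and (256,400). The magazine is at about (540,288), with its lip housings along the long side of the foot. The side view agrees: green (436,280), copper (323,265), follower (532,443).

```bash
cat > h.py <<'E'
import cv2,numpy as np
from scipy.optimize import least_squares
from workcell import bot
S=800/512
def ray(c,p):
    R=np.array(c["R"]);t=np.array(c["t"]);p=np.atleast_2d(p).astype(float)
    d=np.c_[(p[:,0]-c["cx"])/c["fx"],(p[:,1]-c["cy"])/c["fy"],np.ones(len(p))]@R
    return -R.T@t,d
def plane(c,p,z):
    o,d=ray(c,p); return (o+d*((z-o[2])/d[:,2])[:,None])[:,:2]
def tri(c1,p1,c2,p2):
    o1,d1=ray(c1,p1);o2,d2=ray(c2,p2);d1,d2=d1[0],d2[0]
    s=np.linalg.lstsq(np.c_[d1,-d2],o2-o1,rcond=None)[0]
    a,b=o1+s[0]*d1,o2+s[1]*d2; return (a+b)/2,np.linalg.norm(a-b)
def proj(c,X):
    q=np.array(c["R"])@X+c["t"]; return np.array([c["fx"]*q[0]/q[2]+c["cx"],c["fy"]*q[1]/q[2]+c["cy"]])
COL=dict(green=((45,90,40),(80,255,255)),copper=((4,90,50),(14,255,225)),orange=((10,220,120),(22,255,255)),wood=((10,60,60),(25,190,255)))
def blob(c,col,seed,r=45):
    m=cv2.inRange(cv2.cvtColor(c["pixels"],cv2.COLOR_BGR2HSV),*[np.array(v) for v in COL[col]])
    k=np.zeros_like(m);cv2.circle(k,tuple(int(v) for v in seed),r,255,-1);m&=k
    m=cv2.morphologyEx(m,cv2.MORPH_CLOSE,np.ones((3,3)))
    n,l,st,ce=cv2.connectedComponentsWithStats(m)
    i=min((i for i in range(1,n) if st[i,4]>15),key=lambda i:np.hypot(*(ce[i]-seed)))
    return (l==i).astype(np.uint8),ce[i],st[i]
def contour(m): return max(cv2.findContours(m,cv2.RETR_EXTERNAL,cv2.CHAIN_APPROX_NONE)[0],key=len)[:,0]
def circ(c,col,seed,r=.023,z=.004):
    m,ce,st=blob(c,col,seed,25); o,_=ray(c,ce)
    P=plane(c,contour(m),z);x=P.mean(0);u=o[:2]-x;u/=np.linalg.norm(u)
    for _ in range(4):   # keep only flange edge facing the camera
        Q=P[(P-x)@u>0.0]
        f=least_squares(lambda x:np.hypot(*(Q-x).T)-r-.0007,x,loss="soft_l1",f_scale=.001); x=f.x
    return x,np.abs(f.fun).mean(),st[:4]
E
python3 - <<'E'
from h import *
T,Sd=bot.read_camera("top"),bot.read_camera("side")
for col,a,b in(("green",(318,240),(436,280)),("copper",(250,328),(323,268))):
    for c,p in((T,a),(Sd,b)): print(col,*circ(c,col,np.array(p)/S))
a=blob(T,"orange",np.array((549,283))/S,15);b=blob(Sd,"orange",np.array((532,443))/S,15)
print("follower",a[1]*S,a[2],b[1]*S,b[2],tri(T,a[1],Sd,b[1]))
m=blob(T,"wood",np.array((540,300))/S,45)
hsv=cv2.cvtColor(T["pixels"],cv2.COLOR_BGR2HSV);print(hsv[int(330/S),int(530/S)],hsv[int(283/S),int(549/S)])
for n,P in(("det",cv2.convexHull(contour(m[0]))[:,0]),("eye",np.array([(481,268),(567,241),(592,312),(506,341)])/S)):
    Q=plane(T,P,.012).astype(np.float32);print(n,cv2.minAreaRect(Q))
print(plane(Sd,np.array([(435,484),(542,574),(606,495)])/S,.012))
E
```

```text
green [0.57689017 0.11853348] 0.0008280479002129544 [193 142  22  23]
green [0.57444005 0.11768148] 0.0009993803837480806 [268 164  22  31]
copper [0.45174086 0.21426763] 0.0009920449341934401 [148 201  23  20]
copper [0.4496819  0.21177057] 0.0009851923270890702 [198 156  20  29]
follower [548.95458633 281.96942446] [345 174  14  14 139] [531.17732558 442.46608527] [331 275  19  17 258] (array([ 0.50165122, -0.18956172,  0.08191006]), np.float64(0.0005759330315290943))
[ 19 125 153] [ 16 255 179]
det ((0.5013335943222046, -0.18830840289592743), (0.10934886336326599, 0.12948012351989746), 18.567543029785156)
eye ((0.5004231929779053, -0.19072598218917847), (0.10786979645490646, 0.12837934494018555), 17.110570907592773)
[[ 0.42904333 -0.15092081]
 [ 0.46959127 -0.26756344]
 [ 0.5701432  -0.23236329]]
```

```bash
cat >> h.py <<'E'
def rot(deg):
    a=np.radians(deg)/2; return np.pi*np.array([np.cos(a),np.sin(a),0])
MAG=np.array([.5013,-.1895]);YAW=18.6
F=lambda n=1:np.mean([bot.current_contact_force() for _ in range(n)],0)
def log(s): print(s,"t%.2f"%bot.current_clock(),bot.current_ee_pos().round(4) if hasattr(bot.current_ee_pos(),'round') else bot.current_ee_pos(),"F",F().round(2),"op %.3f"%bot.current_opening(),flush=True)
def pick(xy,ang,newtons):
    bot.set_gripper(.75,newtons)
    bot.goto([*xy,.11],rot(ang)); log("above")
    bot.line_to([*xy,.0195],max_speed=.12); log("down")
    bot.set_gripper(0.,newtons); log("grip")
    bot.line_to([*xy,.12],max_speed=.15); log("up")
E
python3 - <<'E'
from h import *
log("start")
pick((.5757,.1181),90,45)
bot.goto([*MAG,.170],rot(YAW)); log("mag")
print(bot.current_joints())
for n in("top","side"):
    c=bot.read_camera(n); x,y=proj(c,np.array([*MAG,.12])).astype(int); print(n,x,y)
    im=c["pixels"][max(0,y-65):y+65,max(0,x-65):x+65]; print(max(0,x-65),max(0,y-65))
    cv2.imwrite(f"pics/m_{n}.png",cv2.resize(im,None,fx=4.5,fy=4.5,interpolation=cv2.INTER_CUBIC))
log("end")
E
```

```text
start t0.20 [0.2156 0.5326 0.214 ] F [0.85 0.52 0.06] op 0.997
above t2.73 [0.5756 0.1189 0.1102] F [ 0.61 -0.03  0.67] op 0.749
down t3.64 [0.5765 0.1182 0.0204] F [ 0.27 -0.03 -0.36] op 0.751
grip t4.30 [0.5758 0.1181 0.0196] F [-0.34 -0.57  0.79] op 0.339
up t5.12 [0.5749 0.1181 0.1189] F [-0.33  0.55 -0.28] op 0.336
mag t6.33 [ 0.5014 -0.1885  0.1694] F [-0.31 -0.52 -0.26] op 0.332
[-5.85683976e-01  9.63745237e-02  1.75666415e+00  4.38160013e-04
  1.28963980e+00 -9.12180211e-01]
top 356 177
291 112
side 344 265
279 200
end t6.43 [ 0.5016 -0.1883  0.1695] F [ 0.98 -0.05 -0.01] op 0.336
```

View pics/m_side.png

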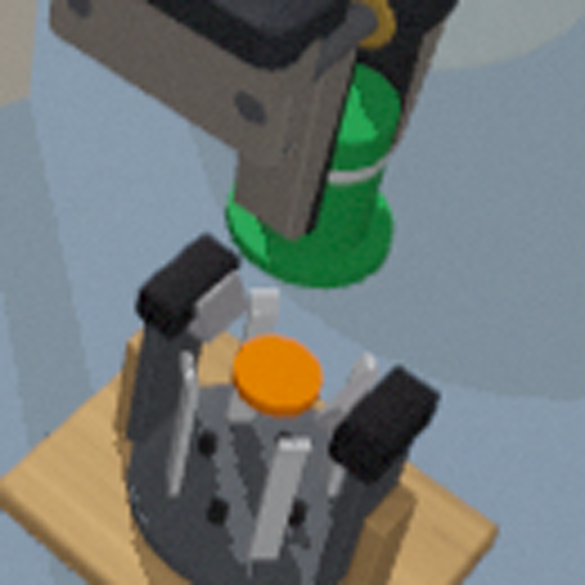

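View pics/m_top.png

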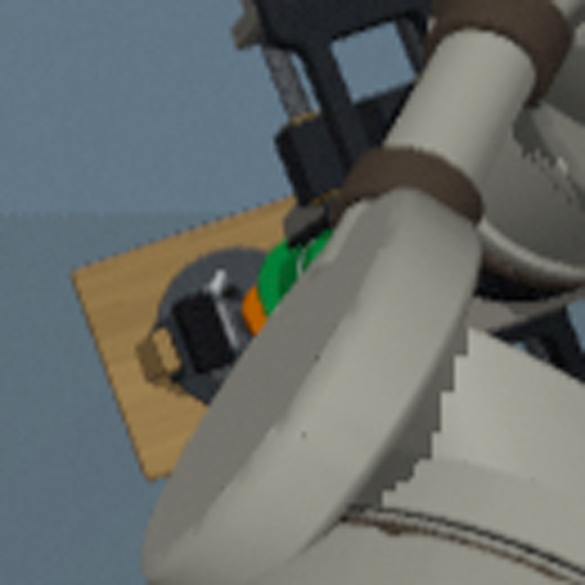

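The side view shows the green cartridge held upright, flange front edge at about (325,288), over the orange follower at (278,375). In the top view the arm hides most of it. I'll check the relative lateral offset with the side camera.

```bash
python3 - <<'E'
from h import *
c=bot.read_camera("side")
tcp=np.array(bot.current_ee_pos())
m,ce,st=blob(c,"green",(279+325/4.5,200+255/4.5),30);print(ce,st)
P=contour(m);z=tcp[2]-.0195
Q=plane(c,P,z);o,_=ray(c,ce);x=MAG.copy()
u=o[:2]-x;u/=np.linalg.norm(u);e=np.array([-u[1],u[0]])
for _ in range(5):
    K=Q[((Q-x)@u>.004)&(np.abs(np.hypot(*(Q-x).T)-.023)<.006)]
    f=least_squares(lambda x:np.hypot(*(K-x).T)-.0234,x,loss="soft_l1",f_scale=.001);x=f.x
print("flange",x,len(K),np.abs(f.fun).mean(),"z",z,"tcp",tcp)
mo,co,so=blob(c,"orange",(279+278/4.5,200+375/4.5),20)
y=plane(c,co,.082)[0];print("follower",y,so, "lateral diff (fl-fo) e",(x-y)@e,"along u",(x-y)@u,e,u)
print("foot-side ctr",[.4996,-.1916])
E
```

```text
[351.56995582 249.04123711] [329 227  38  37 679]
flange [ 0.50199828 -0.18694927] 43 0.00038621736954536984 z 0.1501258217283728 tcp [ 0.50157617 -0.18834686  0.16962582]
follower [ 0.5012818  -0.18962577] [331 275  19  17 256] lateral diff (fl-fo) e -0.001442884993719511 along u -0.0023653967305749383 [ 0.69000697 -0.72380272] [-0.72380272 -0.69000697]
foot-side ctr [0.4996, -0.1916]
```

```bash
python3 - <<'E'
from h import *
for _ in range(6): print(np.round(bot.current_ee_pos(),4),F().round(2),round(bot.current_clock(),3))
p=np.array([*MAG,.150])+[-.0007,-.0027,0]+[0,.001,0]   # cmd was MAG; 
t0=bot.current_clock();bot.line_to(p,max_speed=.1);print(bot.current_clock()-t0)
for _ in range(4): bot.hold(.05);print(p.round(4),np.round(bot.current_ee_pos(),4),F().round(2))
t0=bot.current_clock();bot.line_to(p-[0,0,.001],max_speed=.02);print(bot.current_clock()-t0)
c=bot.read_camera("side");tcp=p-[0,0,.001]
m,ce,st=blob(c,"green",proj(c,[*MAG,.14]),30);Q=plane(c,contour(m),tcp[2]-.0195);x=MAG.copy()
o,_=ray(c,ce);u=o[:2]-x;u/=np.linalg.norm(u)
for _ in range(5):
    K=Q[((Q-x)@u>.004)&(np.abs(np.hypot(*(Q-x).T)-.023)<.006)]
    x=least_squares(lambda x:np.hypot(*(K-x).T)-.0234,x,loss="soft_l1",f_scale=.001).x
print("flange",x,len(K))
cv2.imwrite("pics/m2.png",cv2.resize(c["pixels"][190:320,279:409],None,fx=4.5,fy=4.5,interpolation=cv2.INTER_CUBIC))
E
```

```text
[ 0.5016 -0.1883  0.1696] [ 0.21 -0.22 -0.21] 6.483
[ 0.5016 -0.1883  0.1696] [ 0.21 -0.22 -0.21] 6.483
[ 0.5016 -0.1883  0.1696] [ 0.21 -0.22 -0.21] 6.483
[ 0.5016 -0.1883  0.1696] [ 0.21 -0.22 -0.21] 6.483
[ 0.5016 -0.1883  0.1696] [ 0.21 -0.22 -0.21] 6.483
[ 0.5016 -0.1883  0.1696] [ 0.21 -0.22 -0.21] 6.483
0.35000000000000053
[ 0.5006 -0.1912  0.15  ] [ 0.5006 -0.1909  0.15  ] [ 0.56 -0.58  0.05]
[ 0.5006 -0.1912  0.15  ] [ 0.5009 -0.1911  0.1504] [-1.03  0.02  0.07]
[ 0.5006 -0.1912  0.15  ] [ 0.501  -0.1913  0.1506] [ 0.47  0.26 -0.66]
[ 0.5006 -0.1912  0.15  ] [ 0.501  -0.1913  0.1506] [-0.91 -0.12  0.41]
0.25
flange [ 0.50129706 -0.18963857] 44
```

View pics/m2.png

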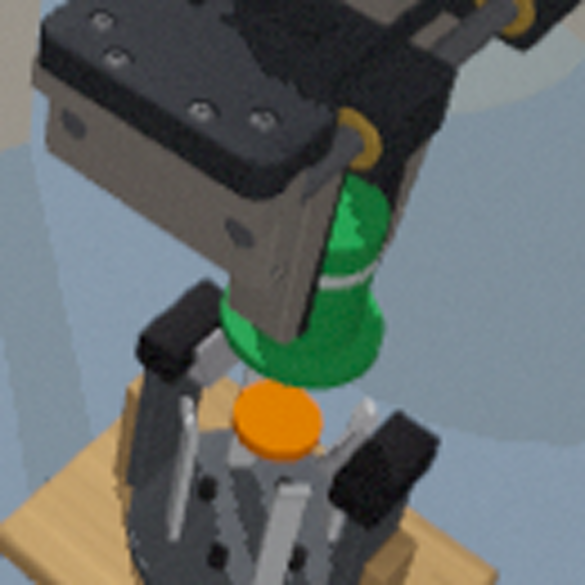

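The view shows the flange (centre about (303,340)) above the follower (278,420), between the housings. The side camera fit puts both at the same x-y. I'll push now, checking force at each step.

```bash
cat >> h.py <<'E'
def press(p,zend,step,fstop,flat=9,gain=.00015,spd=.02,quiet=False):
    """step down to zend, yielding sideways to lateral force; stop on fz>=fstop"""
    p=np.array(p,float);b=F(1)*0
    while p[2]>zend+1e-6:
        p[2]=max(p[2]-step,zend);bot.line_to(p,max_speed=spd)
        f=F();l=f[:2]
        print("z%.4f"%p[2],f.round(1),"ee%.4f"%bot.current_ee_pos()[2],"t%.2f"%bot.current_clock(),flush=True)
        if f[2]>=fstop or np.hypot(*l)>flat: print("STOP");break
        if np.hypot(*l)>1.5: p[:2]+=gain*l
    print("p",p.round(5)); return p
E
python3 - <<'E'
from h import *
p=np.array([.5006,-.1912,.122]);bot.line_to(p,max_speed=.1);log("low")
p=press(p,.0945,.0015,16)
E
```

```text
low t7.75 [ 0.5002 -0.191   0.1215] F [-0.11  0.66 -0.45] op 0.340
z0.1205 [-0.3 -0.8 -0.2] ee0.1210 t8.00
z0.1190 [ 0.  -0.  -0.3] ee0.1190 t8.25
z0.1175 [ 0.1 -0.5  0.2] ee0.1173 t8.50
z0.1160 [0.6 1.1 0.7] ee0.1160 t8.75
z0.1145 [0.1 1.6 0.8] ee0.1145 t9.00
z0.1130 [0.6 0.2 2.5] ee0.1132 t9.25
z0.1115 [1.  0.6 3.2] ee0.1118 t9.50
z0.1100 [0.7 1.  2.9] ee0.1103 t9.75
z0.1085 [1.8 0.9 3.9] ee0.1086 t10.00
z0.1070 [ 3.4  0.5 -0.2] ee0.1064 t10.25
z0.1055 [ 0.8  0.7 -0.8] ee0.1048 t10.50
z0.1040 [ 0.6 -0.2 -3.6] ee0.1032 t10.75
z0.1025 [ 0.5 -0.7 -1.6] ee0.1022 t11.00
z0.1010 [-0.9  0.2  1.2] ee0.1013 t11.25
z0.0995 [-0.5 -0.7  0.9] ee0.0997 t11.50
z0.0980 [ 0.6 -1.   2.2] ee0.0981 t11.75
z0.0965 [0.3 0.3 0.7] ee0.0965 t12.00
z0.0950 [ 2.2 -0.2  1.4] ee0.0949 t12.25
z0.0945 [ 0.4 -0.   1.6] ee0.0944 t12.50
p [ 0.50172 -0.19079  0.0945 ]
```

```bash
python3 - <<'E'
from h import *
p=np.array([.50172,-.19079,.0945]);n=0
while p[2]<.105:
    p[2]+=.0015 if n<2 else .001;n+=1;bot.line_to(p,max_speed=.03);f=(F());print("z%.4f"%p[2],f.round(1))
    if f[2]<-2: break
np.save("rel.npy",p);p[2]-=.0005
bot.line_to(p);log("rel");bot.set_gripper(.62);log("open")
bot.line_to(p+[0,0,.085],max_speed=.25);log("up")
# copper pick
pick((.4500,.2125),90,50)
bot.goto([.50172,-.19079,.185],rot(YAW));log("mag")
c=bot.read_camera("side");np.savez("c2.npz",**c)
cv2.imwrite("pics/m3.png",cv2.resize(c["pixels"][150:310,270:430],None,fx=3.7,fy=3.7,interpolation=cv2.INTER_CUBIC))
E
```

```text
z0.0960 [-1.2  0.5  1.8]
z0.0975 [-0.1  0.2  1.5]
z0.0985 [-1.5  0.3  2.5]
z0.0995 [-0.9  1.   1.4]
z0.1005 [0.4 0.7 2. ]
z0.1015 [-0.6 -0.   1.6]
z0.1025 [ 1.5 -0.9 -1.7]
z0.1035 [  4.7  -2.4 -11.8]
rel t14.75 [ 0.5016 -0.1907  0.1024] F [  4.88  -2.18 -10.74] op 0.338
open t15.30 [ 0.5018 -0.1908  0.1032] F [-0.1  -0.36 -1.29] op 0.621
up t15.79 [ 0.502  -0.191   0.1886] F [ 0.17 -0.07 -0.11] op 0.622
above t17.71 [0.4508 0.2119 0.1104] F [ 0.04  0.35 -0.33] op 0.751
down t18.62 [0.4508 0.2126 0.0202] F [-0.26  0.21 -0.35] op 0.749
grip t19.27 [0.4501 0.2125 0.0196] F [-1.01  0.12  1.25] op 0.341
up t20.09 [0.4492 0.2123 0.119 ] F [-0.15 -0.15 -1.11] op 0.343
mag t21.62 [ 0.5017 -0.1897  0.1845] F [-0.29  0.23 -0.53] op 0.338
```

View pics/m3.png

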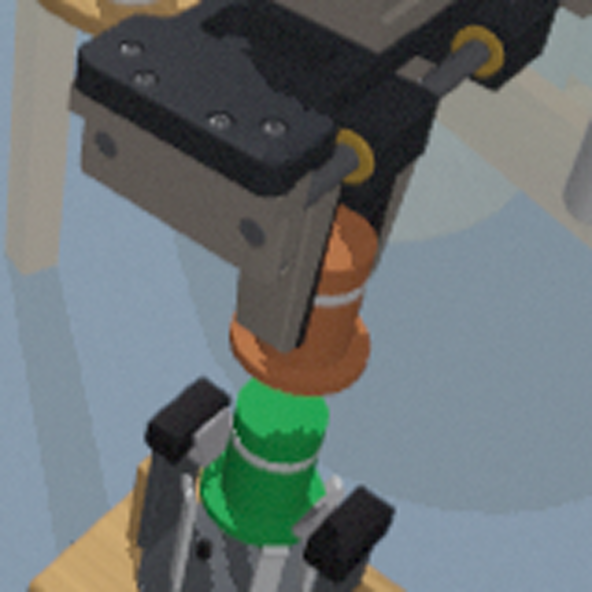

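The green cartridge stands held under the lips (flange at (265,510), top at (282,400)). The copper one is held above it, flange centre about (300,350). I'll fit the copper flange in the side view and align it to where the green one seated.

```bash
python3 - <<'E'
from h import *
def fit(c,P,z,x,r=.0234,lo=.004):
    Q=plane(c,P,z);o,_=ray(c,P[0]);u=o[:2]-x;u/=np.linalg.norm(u)
    for _ in range(6):
        K=Q[((Q-x)@u>lo)&(np.abs(np.hypot(*(Q-x).T)-r)<.006)]
        f=least_squares(lambda x:np.hypot(*(K-x).T)-r,x,loss="soft_l1",f_scale=.001);x=f.x
    return x,len(K),np.abs(f.fun).mean()
c=bot.read_camera("side");X0=np.array([.5020,-.1895])
m,ce,st=blob(c,"copper",proj(c,[*X0,.175]),26);print(st)
fl=fit(c,contour(m),.165,X0.copy());print("copper flange",fl)
# green top disc: far half of its rim facing away from camera is partly hidden; use near sides of flange (bottom z .083)
m,ce,st=blob(c,"green",proj(c,[*X0,.11]),30);print(st)
print("green flange",fit(c,contour(m),.083,X0.copy()))
E
```

```text
[332 231  38  26 582]
copper flange (array([ 0.50283929, -0.18813099]), 43, np.float64(0.0004848211053279544))
[ 324  252   35   46 1072]
green flange (array([ 0.50174395, -0.18874262]), 39, np.float64(0.0011304881419076352))
```

```bash
python3 - <<'E'
from h import *
p=np.array([.5012,-.1906,.158]);bot.line_to(p,max_speed=.1);log("low")
p=press(p,.150,.001,5)
if bot.current_contact_force()[2]<9: p=press(p,.122,.0025,13,spd=.025)
np.save("p.npy",p);log("end")
E
```

```text
low t22.13 [ 0.5009 -0.1901  0.1575] F [-0.54  1.38 -0.24] op 0.337
z0.1570 [-0.1  0.3  0. ] ee0.1576 t22.38
z0.1560 [ 0.2 -0.4 -0.5] ee0.1561 t22.63
z0.1550 [ 0.3 -0.1 -0.1] ee0.1549 t22.88
z0.1540 [-0.9  0.2 -0.2] ee0.1539 t23.13
z0.1530 [0.1 0.1 0.1] ee0.1529 t23.38
z0.1520 [1.2 0.5 0.6] ee0.1522 t23.63
z0.1510 [0.2 0.4 1.2] ee0.1511 t23.88
z0.1500 [ 0.1 -0.4  1.7] ee0.1500 t24.13
p [ 0.5012 -0.1906  0.15  ]
z0.1475 [ 0.4 -0.3  1.7] ee0.1474 t24.38
z0.1450 [ 0.2 -0.2  1.6] ee0.1449 t24.63
z0.1425 [-0.4 -0.4  2.8] ee0.1424 t24.88
z0.1400 [0.4 0.1 3.1] ee0.1399 t25.13
z0.1375 [ 1.1 -0.8  2.2] ee0.1374 t25.38
z0.1350 [ 0.4 -0.3  2.4] ee0.1349 t25.63
z0.1325 [0.5 0.4 2.2] ee0.1324 t25.88
z0.1300 [1.1 0.1 1.9] ee0.1299 t26.13
z0.1275 [ 0.9 -0.4  2.1] ee0.1274 t26.38
z0.1250 [ 1.2 -0.5  2.9] ee0.1249 t26.63
z0.1225 [ 0.9 -0.4  2.3] ee0.1224 t26.88
z0.1220 [0.2 0.1 3. ] ee0.1221 t27.13
p [ 0.5012 -0.1906  0.122 ]
end t27.13 [ 0.5013 -0.1906  0.1221] F [0.18 0.13 3.  ] op 0.338
```

```bash
python3 - <<'E'
from h import *
p=press(np.load("p.npy"),.1010,.001,20)
if p[2]<.10101:
    p=press(p,.0915,.0005,12.5)
    if p[2]>.0916: p=press(p,p[2]-.0012,.0002,15.6)
np.save("p.npy",p)
for _ in range(4): bot.hold(.1);log("hold")
E
```

```text
z0.1210 [ 1.4 -0.1  3.5] ee0.1210 t27.38
z0.1200 [ 1.2 -0.7  3.1] ee0.1199 t27.63
z0.1190 [1.4 0.1 3.5] ee0.1190 t27.88
z0.1180 [ 1.9 -0.5  3.5] ee0.1179 t28.13
z0.1170 [0.2 0.5 4.5] ee0.1169 t28.38
z0.1160 [0.  0.8 4.4] ee0.1160 t28.63
z0.1150 [0.3 0.7 4.6] ee0.1150 t28.88
z0.1140 [-0.3  0.4  4.8] ee0.1140 t29.13
z0.1130 [-0.1  0.4  5.2] ee0.1131 t29.38
z0.1120 [-1.   0.9  6.3] ee0.1124 t29.63
z0.1110 [-1.3  0.2  7.2] ee0.1116 t29.88
z0.1100 [-0.6 -0.   8.9] ee0.1107 t30.13
z0.1090 [-1.   1.1  8.1] ee0.1098 t30.38
z0.1080 [-1.6  1.9  8.7] ee0.1089 t30.63
z0.1070 [-0.5  0.4  5.4] ee0.1073 t30.88
z0.1060 [ 0.5 -0.6  4.5] ee0.1062 t31.13
z0.1050 [ 0.1 -0.8  5.4] ee0.1052 t31.38
z0.1040 [ 0.1 -0.1  4.7] ee0.1041 t31.63
z0.1030 [ 0.5 -0.6  2.6] ee0.1029 t31.88
z0.1020 [ 0.2 -1.1  5.3] ee0.1020 t32.13
z0.1010 [-0.6 -0.5  3.9] ee0.1010 t32.38
p [ 0.50124 -0.19039  0.101  ]
z0.1005 [ 1.2 -1.9  4.7] ee0.1006 t32.63
z0.1000 [ 0.4 -1.1  5.8] ee0.1001 t32.88
z0.0995 [-0.1 -0.4  8.1] ee0.1000 t33.13
z0.0990 [-1.8  0.6  8.1] ee0.0997 t33.38
z0.0985 [-0.4  0.2 10.2] ee0.0996 t33.63
z0.0980 [-2.2  0.5 12.1] ee0.0994 t33.88
z0.0975 [-2.   1.2 14.4] ee0.0992 t34.13
STOP
p [ 0.50082 -0.19052  0.0975 ]
z0.0973 [-2.3  2.6 14.6] ee0.0992 t34.38
z0.0971 [-1.6 -0.1 14. ] ee0.0992 t34.63
z0.0969 [-1.9  1.2 15.3] ee0.0992 t34.88
z0.0967 [-0.3  1.6 16.4] ee0.0991 t35.13
STOP
p [ 0.49994 -0.18997  0.0967 ]
hold t35.23 [ 0.5015 -0.1906  0.0991] F [-0.64  1.35 14.92] op 0.340
hold t35.33 [ 0.5015 -0.1906  0.0991] F [-1.2   0.98 15.29] op 0.337
hold t35.43 [ 0.5015 -0.1906  0.0991] F [-1.12  1.19 14.05] op 0.339
hold t35.53 [ 0.5015 -0.1906  0.0991] F [-1.21  0.93 15.31] op 0.336
```

```bash
python3 - <<'E'
from h import *
p=np.load("p.npy")
for k in range(4):
    p[2]-=.0002;bot.line_to(p,max_speed=.02);a=[]
    for _ in range(4): bot.hold(.05);a.append(F())
    print(p[2].round(4),np.mean(a,0).round(2),np.max(a,0).round(1),bot.current_ee_pos()[2].round(4))
    if np.mean(a,0)[2]>16.0: break
p[:2]=[.5012,-.1905];p[2]=.0990;bot.line_to(p,max_speed=.02);log("lift")
while p[2]<.1031:
    p[2]+=.0007;bot.line_to(p,max_speed=.03);f=F();print("z%.4f"%p[2],f.round(1))
    if f[2]<1.5: break
log("rel");bot.set_gripper(.62);log("open")
bot.line_to(p+[0,0,.09],max_speed=.25);log("up")
c=bot.read_camera("side")
cv2.imwrite("pics/m4.png",cv2.resize(c["pixels"][150:310,270:430],None,fx=3.7,fy=3.7,interpolation=cv2.INTER_CUBIC))
E
```

```text
0.0965 [-1.06  1.47 16.1 ] [-0.6  2.3 16.7] 0.099
lift t36.27 [ 0.5015 -0.1906  0.0999] F [-0.9  -0.48  9.2 ] op 0.338
z0.0997 [0.1 0.4 6. ]
z0.1004 [ 0.5 -0.4  5.3]
z0.1011 [ 1.1 -0.1  4.7]
z0.1018 [ 1.1 -1.7  4.9]
z0.1025 [ 2.1 -0.8  2.2]
z0.1032 [ 4.9 -3.1 -4.6]
rel t37.77 [ 0.5011 -0.1904  0.1024] F [ 4.88 -3.14 -4.58] op 0.336
open t38.33 [ 0.5011 -0.1904  0.1032] F [ 0.11 -0.86 -0.31] op 0.623
up t38.83 [ 0.5013 -0.1906  0.1935] F [-0.33 -0.03 -1.09] op 0.623
```

View pics/m4.png

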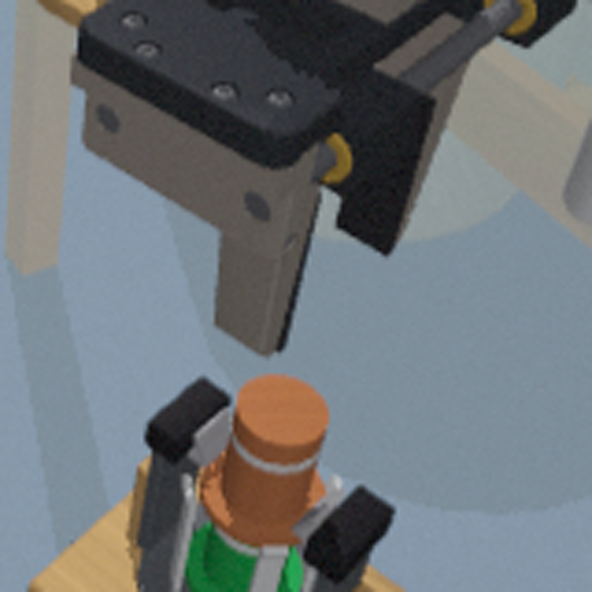

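The copper cartridge stands held, top at (282,405), with its flange under both lips and the green one below it in the bore (245,560). The open gripper is clear of both, so I'm handing in.

```bash
python3 - <<'E'
from h import *
bot.job_done();log("done")
E
```

```text
the job is handed in; nothing more can be done
the job is handed in; nothing more can be done
```

Both cartridges are in the magazine, green below and copper on top, held under the lips, and the job was handed in at about 39 s of the 58 s allowed.

- **Green:** I pushed it in first. The lips snapped over its flange, and a lift at the end met firm resistance at −11.8 N, so it was held before I let go.
- **Copper:** I pushed it down on top of green. The lips snapped over its flange at a tool height of about 0.107 m. It met the end stop at about 0.100 m, and I pressed there at 16.1 N on average; the highest reading was 16.7 N. I then eased it back up against the lips, where it resisted at −4.6 N, and let go.
- **Last checks:** The final side view shows the copper flange under both lips with green beneath it, and the open gripper about 90 mm higher. I took no final picture of the black cartridge or the other coffee things, but the arm did no work near them and I felt no unexpected contact.
- **Disagreement:** The two cameras differed by 2 to 3 mm. The follower height from the pictures (0.082 m) put the lips about 3 mm lower than the contact readings did (about 0.088 m). I went by the forces.

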